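# Bring the blue-capped vials over on the carry tray

## Robot

A 6-joint arm with a two-finger parallel gripper is mounted at the origin on a cart in front of the work surface, level with it; the furniture and walls round the work are solid. World frame = base frame: x ahead of the robot, y to its left, z up, the work surface at z = 0. Lengths are in mm, angles in rad, forces in N, time in s.
With the tool pointing down it reaches from about 275 to 750 mm from the base axis. Payload 10.2 kg.
Tool frame: the origin (TCP) lies at the very end of the fingers, on their centre line; the grasp point (between the pads) lies 19 mm behind it (ctrl.hold_point_z is the distance from the TCP to the grasp point, in mm); z points along the fingers, y is the direction in which the jaws open and shut (so a half turn about z gives the same grasp; the last joint's range is limited). The gripper opens to 85 mm and grips with 20 to 120 N. Pads are 22 mm wide; open, the fingers measure 114 mm over their backs; the gripper's body (76 mm by 85 mm) begins 54 mm behind the grasp point. The pads swing forward as they close: fully open they stand 13 mm farther back than shut.
Start: joints at [-1.486, 0.313, 1.498, -0, 1.331, -0.223], TCP at [159.043, -500.337, 231.294] pointing down, gripper open.
Joint ranges: [-2.94, 2.94], [-0.97, 2.17], [0.19, 2.56], [-1.23, 4.37], [0.02, 3.11], [-2.88, 2.88]. Speed limits (rad/s): [2.39, 2.39, 3.01, 3.14, 3.14, 3.14].

## Interface

Orientations are given as a unit quaternion [w, x, y, z].
In Python, from rig import readout, cams, workorder, spotter, ctrl gives the robot as it stands.
- The arm moves only by the tool step_arm, never from a script. Its argument "plan" is text: rows parted by semicolons, each of 5 numbers parted by spaces: the shift along the tool's x, y, z in cm, then the turn about the tool's z in degrees, then the opening in per cent of the stroke, from 0 (shut) to 100 (fully open). In form: x y z twist gripper; .... A call has 1 to 10 rows; each row is the pose to reach, as a shift and turn from the pose commanded when the call began, along the tool's axes at that moment; what a row does not reach only later rows make up. A row lasts 1/10 s, in which the tool goes at most 50 mm and 8.59 degrees, less where a joint would pass 70% of its speed; a pose out of reach is approached as far as the arm can. A call with a gripper value outside its range is refused whole. The fingers move at their own pace and stop on an object; "grip_force" is the grip in N (left out, the last holds). Time passes only in rows, so rows that repeat a pose let the fingers close. It gives the time, the measured TCP pose, the force and the opening at its end, in the units of the state.
- readout.sense(): the state, without advancing time (a new reading comes with each control period).
- cams.capture(name): name is "scene" or "top" or "wrist"; returns (picture, depth): 480x640x3 uint8, red, green, blue; 480x640 float32, mm along the optical axis (not along the pixel's ray), 0 where there is no reading.
- cams.camera_info(name): a dict with "vfov" (degrees; the focal length in pixels is half the picture's height over the tangent of half this angle, whatever the lens; pixels are square), "cx", "cy" (the principal point, pixels), "rvec" (rotation vector, rad) and "tvec" (3), from world to camera coordinates, as OpenCV has them. Camera axes: x right, y down, z forward; pixel columns grow to the right and rows downward; lengths in mm; the calibration is good to about 2 mm. A picture is of the moment at which its call begins: read the wrist's pose just before it. camera_info takes no time and is no camera call; for the wrist camera it gives the pose at the moment of the call.
- workorder.finish_job(): hands the job in, once; it reports no verdict.
Trained networks look in the newest picture that a camera, given by its name, has taken for a name from the list of things; names that differ only in an ending like _2 or _b are one class to them, and where a whole thing is asked for, a point or a joint stands for the part that bears it (a point fixed in the world has none). Each returns a list of dicts, best first, with "conf" (0 to 1); they miss things now and then, are a little off and sometimes report something else, mostly with a low value. They report only what shows in the picture. A call takes as long as a camera call.
- spotter.regions_of(camera, target): "pixels" (480x640 bool, what is visible of it) and "extent" ([centre column, centre row, width, height] in pixels, round what is visible of it).
The state is a dict: "time_s": time; "joints": joint angles; "dq": joint speeds; "tau": joint torques, N m; "eef_pos": TCP position; "ee_rot": TCP orientation; "force": force on the tool from outside, world axes, zero at the start; "wrist_torque": the same for the moment, N m; "grip_width": opening from 0.0 (shut) to 1.0 (fully open).
Only numpy, scipy, OpenCV 4.12 (cv2) and the standard library are available. Lean on these libraries where they do the work, as an engineer would, in place of code of your own. Each camera call takes 0.05 s, during which the arm holds its last target. There are 200 camera calls.

## Task

Open both cases and, while both stand open, look through them (a stray may be in the wrong one) and move every blue-capped vial into the open carry tray. Shut both cases again with the orange-capped vials still in theirs, and lift the loaded tray by its handle, carry it level with nothing spilled to the black mat and set it down squarely on the middle of it. Do not disturb the tape roll and the timer.

Things in the scene. Friction and masses are not known exactly. Their poses are not given: they have to be found in the camera images.
- tray: loose open aluminium carry tray, 102 (its x) x 160 (its y), rim 24 high, floor and walls 3 thick, about 300 g, origin at the centre of its underside. Over its middle a handle runs along its y on two 8 mm posts at y = +-43; vials fit on either side of it, at x about +-28
- tray_handle (a point): centre of the tray's black handle bar: 12 thick (tray x), 100 long (tray y), 14 high, its centre 63 above the tray's underside; straight above the tray's centre
- mat: fixed black rubber mat, 140 (its x) x 200 (its y) x 6 thick, flat on the table, origin at the centre of its underside
- case_1: one of two look-alike fixed white hinged cases, 130 (its x) x 104 (its y) x 42 high, walls and floor 4 thick, origin at the centre of its underside; its own x axis points away from the robot to the hinge side. Under its grey lid, 6 thick, the vials stand upright in it in a row along x. One case is for blue caps, the other for the two orange, but a stray blue may stand there; they swap places
- lid_1 (a joint): lid angle of case_1 in rad: 0 shut, grows as the front edge rises, stop at 1.8 (1.57 = upright). The hinge is stiff (about 1 to 2 N at the knob): the lid stays at whatever angle it is left. The hinge line runs along the case's y, at x = +65, 42.5 above the case's underside
- lid_1_handle (a point): centre of the grip of the black round knob on the lid of case_1: a disc 28 across and 16 high on a 12 mm neck, the grip centre 35 above the lid's top, 30 from the lid's front edge (100 from the hinge). Pinched from the two sides along the hinge line with the fingers pointing down, it pivots between them while the lid swings. The point turns with the lid
- case_2: one of two look-alike fixed white hinged cases, 130 (its x) x 104 (its y) x 42 high, walls and floor 4 thick, origin at the centre of its underside; its own x axis points away from the robot to the hinge side. Under its grey lid, 6 thick, the vials stand upright in it in a row along x. One case is for blue caps, the other for the two orange, but a stray blue may stand there; they swap places
- lid_2 (a joint): lid angle of case_2 in rad: 0 shut, grows as the front edge rises, stop at 1.8 (1.57 = upright). The hinge is stiff (about 1 to 2 N at the knob): the lid stays at whatever angle it is left. The hinge line runs along the case's y, at x = +65, 42.5 above the case's underside
- lid_2_handle (a point): centre of the grip of the black round knob on the lid of case_2: a disc 28 across and 16 high on a 12 mm neck, the grip centre 35 above the lid's top, 30 from the lid's front edge (100 from the hinge). Pinched from the two sides along the hinge line with the fingers pointing down, it pivots between them while the lid swings. The point turns with the lid
- blue_vial_1: small square vial with a blue cap and stripe: body 24 x 24 x 24, round cap 19 across on top, 33.5 high in all, 20 g, origin at the centre of its underside, z up through the cap. The number of blue ones changes (2 to 4)
- blue_vial_2: small square vial with a blue cap and stripe: body 24 x 24 x 24, round cap 19 across on top, 33.5 high in all, 20 g, origin at the centre of its underside, z up through the cap. The number of blue ones changes (2 to 4)
- blue_vial_3: small square vial with a blue cap and stripe: body 24 x 24 x 24, round cap 19 across on top, 33.5 high in all, 20 g, origin at the centre of its underside, z up through the cap. The number of blue ones changes (2 to 4)
- blue_vial_4: small square vial with a blue cap and stripe: body 24 x 24 x 24, round cap 19 across on top, 33.5 high in all, 20 g, origin at the centre of its underside, z up through the cap. The number of blue ones changes (2 to 4)
- orange_vial_1: small square vial with an orange cap and stripe: body 24 x 24 x 24, round cap 19 across on top, 33.5 high in all, 20 g, origin at the centre of its underside, z up through the cap.
- orange_vial_2: small square vial with an orange cap and stripe: body 24 x 24 x 24, round cap 19 across on top, 33.5 high in all, 20 g, origin at the centre of its underside, z up through the cap.
- plaster_roll: bystander: loose roll of plaster tape lying flat, 68 across, 19 high, origin under its centre
- timer: bystander: loose white digital timer, 60 x 64 x 18, origin under its centre

How it is judged (in metres and radians):
On the way, in this order (a step that is already met when the one before it is completed fails the run):
1. both cases stand open at the same time (value of joint each of lid_1, lid_2 above 0.8 rad), for 0.2 s.
2. the tray is lifted clear of the table with every blue-capped vial in it (x of blue_vial_1 in the frame of tray between -0.051 and 0.051 m and y of blue_vial_1 in the frame of tray between -0.08 and 0.08 m and z of blue_vial_1 in the frame of tray between -0.005 and 0.04 m and x of blue_vial_2 in the frame of tray between -0.051 and 0.051 m and y of blue_vial_2 in the frame of tray between -0.08 and 0.08 m and z of blue_vial_2 in the frame of tray between -0.005 and 0.04 m and x of blue_vial_3 in the frame of tray between -0.051 and 0.051 m and y of blue_vial_3 in the frame of tray between -0.08 and 0.08 m and z of blue_vial_3 in the frame of tray between -0.005 and 0.04 m and x of blue_vial_4 in the frame of tray between -0.051 and 0.051 m and y of blue_vial_4 in the frame of tray between -0.08 and 0.08 m and z of blue_vial_4 in the frame of tray between -0.005 and 0.04 m and height (world z) of tray above 0.025 m), for 0.2 s.
At the end, for the whole second after the job is handed in: every blue-capped vial lies inside the tray; the tray stands flat on the mat, its centre within 30 mm of the mat's centre and its sides within 0.3 rad of the mat's (either way round), at rest; both lids are shut (below 0.08 rad); the orange-capped vials are in their own case (x of blue_vial_1 in the frame of tray between -0.051 and 0.051 m and y of blue_vial_1 in the frame of tray between -0.08 and 0.08 m and z of blue_vial_1 in the frame of tray between -0.005 and 0.04 m and x of blue_vial_2 in the frame of tray between -0.051 and 0.051 m and y of blue_vial_2 in the frame of tray between -0.08 and 0.08 m and z of blue_vial_2 in the frame of tray between -0.005 and 0.04 m and x of blue_vial_3 in the frame of tray between -0.051 and 0.051 m and y of blue_vial_3 in the frame of tray between -0.08 and 0.08 m and z of blue_vial_3 in the frame of tray between -0.005 and 0.04 m and x of blue_vial_4 in the frame of tray between -0.051 and 0.051 m and y of blue_vial_4 in the frame of tray between -0.08 and 0.08 m and z of blue_vial_4 in the frame of tray between -0.005 and 0.04 m and horizontal distance between tray and mat below 0.03 m and angle between the x axis of tray and the x axis of mat, either way round below 0.3 rad and z of tray in the frame of mat below 0.013 m and angle between tray's own z axis and vertical below 0.1 rad and linear speed of tray below 0.02 m/s and value of joint each of lid_1, lid_2 below 0.08 rad and x of orange_vial_1 in the frame of case_2 between -0.065 and 0.065 m and y of orange_vial_1 in the frame of case_2 between -0.052 and 0.052 m and z of orange_vial_1 in the frame of case_2 between -0.005 and 0.04 m and x of orange_vial_2 in the frame of case_2 between -0.065 and 0.065 m and y of orange_vial_2 in the frame of case_2 between -0.052 and 0.052 m and z of orange_vial_2 in the frame of case_2 between -0.005 and 0.04 m); the robot touches nothing.
It fails at once if the tray is tipped by more than 0.5 rad (angle between tray's own z axis and vertical above 0.5 rad).
It fails at once if the tape roll is moved more than 4 cm (distance of plaster_roll from where it was at the start of the episode above 0.04 m).
It fails at once if the timer is moved more than 4 cm (distance of timer from where it was at the start of the episode above 0.04 m).
Of blue_vial_1, blue_vial_2, blue_vial_3, blue_vial_4 only 2 to 4 are there at a start; the rules pass over those that are not, and their reading is None.
At some moment in a run one of tray may be knocked a few centimetres aside while the robot is not near it.
Once in a run the grip may slacken for a moment while it holds something.
It also fails if it takes over 210 s, if anything falls off the work surface, if the arm or the gripper's body presses on something with over 40 N, if the wrist force passes 120 N, or if a joint passes its speed limit or range.

## Working session

There is one attempt and no reset: what is moved stays moved. The work goes in short steps, Python scripts to look and compute and a tool call to move; the robot and the scene stay as the last step left them, time stands still between calls to the robot, and variables do not carry over. Pictures are saved under pics/ and viewed, about 12 in all and at most 16, crops included, and the job is handed in when it is done.

Besides the shell and the picture viewer there is one more tool, called as name(argument=value, ...), one argument or row to a line, values as JSON. step_arm: Moves the arm, as the interface text tells. Its arguments: {"type":"object","properties":{"plan":{"type":"string"},"grip_force":{"type":"number"}},"required":["plan"]}

```bash
mkdir -p pics; ls; cat > h.py <<'E'
import numpy as np, cv2
from rig import readout, cams, workorder, spotter, ctrl
from scipy.spatial.transform import Rotation as R
def cam(n):
    i=cams.camera_info(n); f=240/np.tan(np.radians(i['vfov'])/2)
    return f,i['cx'],i['cy'],cv2.Rodrigues(np.array(i['rvec'],float))[0],np.array(i['tvec'],float)
def cloud(n,dep,c=None):
    f,cx,cy,Rm,t=c or cam(n); v,u=np.mgrid[:480,:640]
    P=np.stack([(u-cx)/f*dep,(v-cy)/f*dep,dep],-1)
    W=(P-t)@Rm; W[dep<=0]=np.nan
    return W
def proj(n,p,c=None):
    f,cx,cy,Rm,t=c or cam(n); q=Rm@np.array(p,float)+t
    return f*q[0]/q[2]+cx,f*q[1]/q[2]+cy
def save(n,img): cv2.imwrite('pics/'+n+'.png',img[:,:,::-1])
def st():
    s=readout.sense(); r=s['ee_rot']; M=R.from_quat([r[1],r[2],r[3],r[0]]).as_matrix()
    return s,np.array(s['eef_pos']),M
def rect(P):
    "min area rect of xy points: centre, sizes, angle(deg)"
    return cv2.minAreaRect(P.astype(np.float32))
E
python3 - <<'E'
from h import *
s,p,M=st(); print(s['time_s'],p,M.round(2).tolist(),s['grip_width'],ctrl.hold_point_z)
for n in ('top','scene'):
    img,d=cams.capture(n); save(n+'0',img); W=cloud(n,d); np.savez(n+'0',img=img,d=d,W=W)
    f,cx,cy,Rm,t=cam(n); print(n,f,(-Rm.T@t).round())
    for o in ('case_1','lid_1_handle','tray','tray_handle','mat','plaster_roll','timer'):
        for r in spotter.regions_of(n,o)[:3]:
            if r['conf']<.3: continue
            w=W[r['pixels']]; w=w[~np.isnan(w[:,0])]
            print(o,round(r['conf'],2),np.round(r['extent']),'med',np.median(w,0).round(),'rect',[np.round(x,1) for x in rect(w[:,:2])],'z',np.percentile(w[:,2],[5,95]).round())
E
```

```text
pics
0.0 [ 159.02153675 -500.05698668  230.71892753] [[0.95, 0.3, -0.0], [0.3, -0.95, 0.0], [0.0, -0.0, -1.0]] 0.9971514130129557 18.700000000000003
top 445.7006307191055 [ 352. -152. 1050.]
case_1 0.73 [189. 275.  56.  64.] med [468. 136.  49.] rect [array([473.3, 144.7]), array([112.4, 140.1]), np.float64(85.2)] z [14. 54.]
case_1 0.66 [358. 219.  51.  64.] med [ 600. -235.   49.] rect [array([ 614.4, -239.8]), array([152.5, 114.3]), np.float64(4.4)] z [15. 53.]
lid_1_handle 0.74 [192. 279.  48.  60.] med [468. 140.  49.] rect [array([475. , 151.4]), array([123.7, 139.9]), np.float64(86.2)] z [45. 85.]
tray 0.78 [277. 290.  68.  47.] med [441. -55.   4.] rect [array([444.3, -55.3]), array([105.2, 159.5]), np.float64(1.6)] z [ 1. 69.]
tray_handle 0.92 [278. 289.  74.  50.] med [440. -54.   4.] rect [array([443.5, -53.5]), array([106.7, 167.5]), np.float64(1.6)] z [ 1. 69.]
mat 0.78 [436. 267.  95.  76.] med [ 494. -426.    6.] rect [array([ 496.7, -427.2]), array([144.6, 203.4]), np.float64(11.0)] z [3. 9.]
plaster_roll 0.94 [358. 298.  24.  28.] med [ 419. -249.   19.] rect [array(
[... 1222 characters left out ...]
tray_handle 0.81 [270. 246.  61.  56.] med [440. -60.   5.] rect [array([446.2, -40.4]), array([112.8, 197.3]), np.float64(1.2)] z [-1. 66.]
mat 0.76 [359. 346. 106.  94.] med [ 493. -435.    5.] rect [array([ 494.6, -424.7]), array([147.1, 206.6]), np.float64(10.2)] z [2. 9.]
plaster_roll 0.98 [292. 301.  30.  29.] med [ 421. -245.   16.] rect [array([ 418.1, -240.9]), array([69.1, 80.9]), np.float64(24.8)] z [ 2. 21.]
plaster_roll 0.49 [249. 190.  56.  35.] med [465. 137.  48.] rect [array([479.8, 172.3]), array([170.5, 149.3]), np.float64(86.7)] z [43. 86.]
timer 0.82 [313. 220.  26.  24.] med [584. -21.  15.] rect [array([586.4, -15.6]), array([60.1, 70.3]), np.float64(10.6)] z [ 6. 19.]
```

```bash
python3 - <<'E'
from h import *
for n in ('top','scene'):
    W=np.load(n+'0.npz')['W']
    for nm,c in (('A',(470,140)),('B',(605,-237))):
        m=(np.hypot(W[...,0]-c[0],W[...,1]-c[1])<100)
        k=W[m&(W[...,2]>72)&(W[...,2]<110)]; l=W[m&(W[...,2]>43)&(W[...,2]<56)]
        print(n,nm,'knob',len(k),rect(k[:,:2]),np.percentile(k[:,2],[5,50,95]).round(1),'lid',rect(l[:,:2]))
    m=(np.hypot(W[...,0]-442,W[...,1]+55)<90); k=W[m&(W[...,2]>60)]; l=W[m&(W[...,2]>17)&(W[...,2]<30)]
    print('handle',rect(k[:,:2]),'rim',rect(l[:,:2]))
img=np.load('top0.npz')['img']; big=cv2.resize(img[160:400,120:520],(800,480)); save('v1',big)
E
```

```text
top A knob 149 ((435.0886535644531, 145.5260009765625), (26.597206115722656, 26.074220657348633), 88.63545227050781) [83.4 91.2 93.9] lid ((472.90777587890625, 142.7794647216797), (105.24600982666016, 135.87158203125), 85.2794418334961)
top B knob 129 ((569.3873291015625, -240.52886962890625), (25.849950790405273, 26.19981575012207), 46.285369873046875) [84.6 91.1 94.5] lid ((607.7078857421875, -237.43191528320312), (136.50401306152344, 104.5020980834961), 4.645020008087158)
handle ((442.7427978515625, -54.95380401611328), (12.252866744995117, 99.48511505126953), 1.8695182800292969) rim ((425.9571228027344, -55.773643493652344), (136.23558044433594, 159.47898864746094), 1.568132996559143)
scene A knob 92 ((432.2593688964844, 145.34249877929688), (28.899019241333008, 29.186840057373047), 48.6309700012207) [77.  88.4 92.4] lid ((471.40509033203125, 141.8010711669922), (110.66754150390625, 134.81163024902344), 84.9278793334961)
scene B knob 123 ((568.3985595703125, -242.25054931640625), (30.199169158935547, 26.717073440551758), 52.495635986328125) [77.3 89.3 92.9] lid ((606.2233276367188, -238.45046997070312), (136.3979949951172, 108.96232604980469), 4.468056678771973)
handle ((441.4264831542969, -55.691558837890625), (12.302116394042969, 102.30746459960938), 1.7397031784057617) rim ((426.2154235839844, -56.39160919189453), (136.21029663085938, 164.5328369140625), 0.983511745929718)
```

View pics/v1.png

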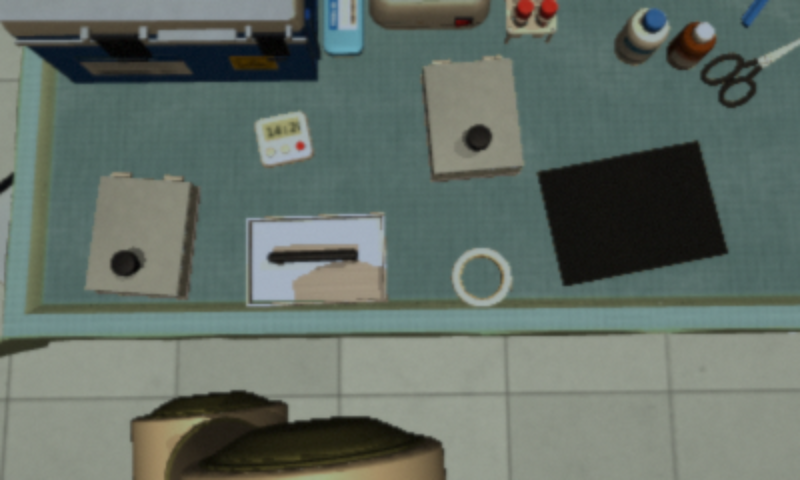

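```bash
cat >> h.py <<'E'
def rows(wps,p=None,hd=None):
    "wps: (x,y,z,heading,grip) world mm/deg -> rows relative to the present (or given) pose"
    s,p0,M=st(); p=p0 if p is None else np.array(p,float)
    if hd is None: hd=np.degrees(np.arctan2(M[1,0],M[0,0]))
    c,sn=np.cos(np.radians(hd)),np.sin(np.radians(hd)); out=[]
    for x,y,z,h,g in wps:
        d=np.array([x,y,z])-p
        t=(hd-h+180)%360-180
        out.append('%.1f %.1f %.1f %.0f %g'%((d[0]*c+d[1]*sn)/10+0,(d[0]*sn-d[1]*c)/10+0,-d[2]/10+0,t,g))
    return '; '.join(out)
CA=dict(k=np.array([434.0,145.4]),a=-4.8); CB=dict(k=np.array([569.0,-241.4]),a=4.6)
def knob(c,th):
    u=np.array([np.cos(np.radians(c['a'])),np.sin(np.radians(c['a']))])
    b=np.arctan2(40.5,100)+th; r=np.hypot(100,40.5)
    xy=c['k']+u*(100-r*np.cos(b)); return xy[0],xy[1],42.5+r*np.sin(b)
def arc(c,ths,g=0,dz=-20,**k):
    return rows([(*(np.array(knob(c,t))+[0,0,dz]),c['a'],g) for t in ths],**k)
E
python3 - <<'E'
from h import *
s,p,M=st(); print('hd',np.degrees(np.arctan2(M[1,0],M[0,0])))
k=CB['k']
print(rows([(k[0],k[1],140,4.6,60)]))
print(rows([(k[0],k[1],63,4.6,60)],p=(k[0],k[1],140),hd=4.6))
print(arc(CB,np.arange(.1,1.55,.1),p=(k[0],k[1],63),hd=4.6))
E
```

```text
hd 17.63387085670494
46.9 -12.3 9.1 13 60
0.0 0.0 7.7 0 60
0.5 0.0 -1.0 0 0; 1.0 0.0 -1.9 0 0; 1.6 -0.0 -2.8 0 0; 2.4 -0.0 -3.6 0 0; 3.2 0.0 -4.3 0 0; 4.0 -0.0 -4.9 0 0; 5.0 -0.0 -5.5 0 0; 5.9 0.0 -5.9 0 0; 7.0 -0.0 -6.3 0 0; 8.0 0.0 -6.6 0 0; 9.1 0.0 -6.7 0 0; 10.2 0.0 -6.7 0 0; 11.2 0.0 -6.7 0 0; 12.3 0.0 -6.5 0 0; 13.3 0.0 -6.2 0 0
```

step_arm(
  plan="46.9 -12.3 3 13 60; 46.9 -12.3 3 13 60; 46.9 -12.3 3 13 60; 46.9 -12.3 3 13 60; 46.9 -12.3 3 13 60; 46.9 -12.3 3 13 60; 46.9 -12.3 9.1 13 60; 46.9 -12.3 9.1 13 60; 46.9 -12.3 9.1 13 60; 46.9 -12.3 9.1 13 60",
)

```text
time_s: 1.8
eef_pos: [567.9, -241.1, 140.6]
ee_rot: [0.0, 0.999, 0.041, 0.0]
force: [-1.3, -1.7, 0.6]
grip_width: 0.599
```

step_arm(
  plan="46.9 -12.3 9.1 0 60",
)

```text
time_s: 1.9
eef_pos: [613.7, -224.1, 130.6]
ee_rot: [-0.001, 0.999, 0.041, -0.001]
force: [-0.6, -1.1, 0.0]
grip_width: 0.603
```

The second call was my slip: it moved the arm on by 5 cm. I'll go back over the knob.

```bash
python3 - <<'E'
from h import *
s,p,M=st(); print(p,s['force']); k=CB['k']
print(rows([(k[0],k[1],140,4.6,60),(k[0],k[1],63,4.6,60)]))
E
```

```text
[ 613.65230628 -224.087985    130.60364284] [-0.59209665 -1.13701585  0.02924994]
-4.6 1.4 -0.9 0 60; -4.6 1.4 6.8 0 60
```

step_arm(
  plan="-4.6 1.4 -0.9 0 60; -4.6 1.4 -0.9 0 60; -4.6 1.4 2.5 0 60; -4.6 1.4 6.8 0 60; -4.6 1.4 6.8 0 60; -4.6 1.4 6.8 0 60",
)

```text
time_s: 2.5
eef_pos: [568.4, -244.2, 65.3]
ee_rot: [0.0, 0.999, 0.04, 0.0]
force: [0.2, -0.8, 0.6]
grip_width: 0.597
```

```bash
python3 - <<'E'
from h import *
s,p,M=st(); print(p,s['force'],np.degrees(np.arctan2(M[1,0],M[0,0]))); img,d=cams.capture('wrist'); save('v2',img)
print(arc(CB,np.arange(0,1.45,.1)))
E
```

```text
[ 568.38591952 -244.15580289   65.25964833] [ 0.18172091 -0.81546029  0.60848401] 4.623126352480219
0.0 -0.3 0.3 0 0; 0.5 -0.3 -0.6 0 0; 1.0 -0.3 -1.6 0 0; 1.7 -0.3 -2.4 0 0; 2.4 -0.3 -3.2 0 0; 3.2 -0.3 -4.0 0 0; 4.1 -0.3 -4.6 0 0; 5.0 -0.3 -5.1 0 0; 6.0 -0.3 -5.6 0 0; 7.0 -0.3 -6.0 0 0; 8.0 -0.3 -6.2 0 0; 9.1 -0.3 -6.4 0 0; 10.2 -0.3 -6.4 0 0; 11.3 -0.3 -6.3 0 0; 12.3 -0.3 -6.2 0 0
```

View pics/v2.png

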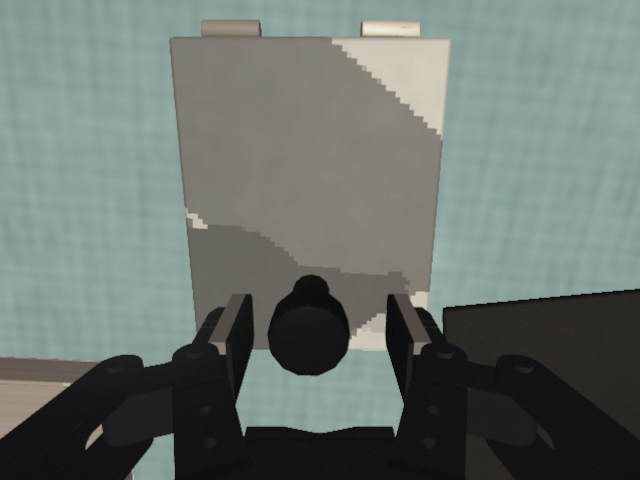

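Wrist view: the knob (310,335) sits between the pads (240 and 400), almost centred. Closing.

step_arm(
  plan="0 -0.2 0.2 0 60; 0 -0.2 0.2 0 0; 0 -0.2 0.2 0 0; 0 -0.2 0.2 0 0; 0 -0.2 0.2 0 0; 0 -0.2 0.2 0 0; 0 -0.2 0.2 0 0; 0 -0.2 0.2 0 0",
  grip_force=45,
)

```text
time_s: 3.35
eef_pos: [568.2, -240.5, 63.6]
ee_rot: [-0.001, 0.999, 0.041, 0.0]
force: [-2.6, 8.9, 8.9]
grip_width: 0.303
```

step_arm(
  plan="0.2 0 -0.5 0 0; 0.5 0 -0.9 0 0; 0.7 0 -1.4 0 0; 1 0 -1.8 0 0; 1.3 0 -2.2 0 0; 1.7 0 -2.7 0 0; 2 0 -3.1 0 0; 2.4 0 -3.5 0 0; 2.8 0 -3.9 0 0; 3.2 0 -4.2 0 0",
)

```text
time_s: 4.35
eef_pos: [598.4, -238.1, 104.4]
ee_rot: [-0.001, 0.999, 0.041, -0.002]
force: [-10.5, 6.1, 5.5]
grip_width: 0.307
```

```bash
python3 - <<'E'
from h import *
s,p,M=st(); print(p,s['force'],s['grip_width'],knob(CB,.5))
print(arc(CB,np.r_[np.arange(.6,1.55,.1)]))
E
```

```text
[ 598.41946725 -238.06448329  104.4025082 ] [-10.5181849    6.14989659   5.51547505] 0.3073008842400248 (np.float64(600.5565023185039), np.float64(-238.86102410853178), np.float64(125.98464761698038))
1.1 0.1 -0.8 0 0; 2.0 0.1 -1.3 0 0; 3.0 0.1 -1.8 0 0; 4.0 0.1 -2.2 0 0; 5.0 0.1 -2.4 0 0; 6.1 0.1 -2.6 0 0; 7.2 0.1 -2.6 0 0; 8.3 0.1 -2.5 0 0; 9.3 0.1 -2.4 0 0; 10.4 0.1 -2.1 0 0
```

step_arm(
  plan="1.1 0 -0.7 0 0; 2 0 -1.3 0 0; 3 0 -1.8 0 0; 4 0 -2.1 0 0; 5 0 -2.4 0 0; 6.1 0 -2.5 0 0; 7.2 0 -2.6 0 0; 8.3 0 -2.5 0 0; 9.3 0 -2.4 0 0; 10.4 0 -2.1 0 0",
)

```text
time_s: 5.35
eef_pos: [703.3, -229.8, 125.5]
ee_rot: [-0.001, 0.999, 0.041, -0.001]
force: [-3.7, 2.6, 0.4]
grip_width: 0.305
```

```bash
python3 - <<'E'
from h import *
s,p,M=st(); print(p,s['force'],s['grip_width'],knob(CB,1.5),s['joints'])
print(arc(CB,np.r_[np.arange(1.55,1.8,.05)]))
E
```

```text
[ 703.3182053  -229.83763668  125.54227848] [-3.73730072  2.59239216  0.41915732] 0.30504958256383014 (np.float64(701.8953713188013), np.float64(-230.70749230505493), np.float64(145.1143553279474)) [-4.73902314e-01  8.97685325e-01  8.13088957e-01  6.30753384e-04
  1.43333656e+00  1.01533773e+00]
0.4 0.1 0.2 0 0; 0.9 0.1 0.4 0 0; 1.3 0.1 0.7 0 0; 1.8 0.1 0.9 0 0; 2.3 0.1 1.2 0 0
```

step_arm(
  plan="0.4 0 0.2 0 0; 0.9 0 0.4 0 0; 1.3 0 0.7 0 0; 1.7 0 0.9 0 0; 1.7 0 0.9 0 0; 1.7 0 0.9 0 50; 1.7 0 0.9 0 50; 1.7 0 0.9 0 50; 1.7 0 0.9 0 50",
)

```text
time_s: 6.25
eef_pos: [720.3, -229.8, 116.0]
ee_rot: [0.0, 0.999, 0.04, -0.0]
force: [-0.3, -1.0, -0.1]
grip_width: 0.499
```

step_arm(
  plan="0 0 -3 0 55; 0 0 -7 0 55; 0 0 -11 0 55; 0 0 -11 0 55",
)

```text
time_s: 6.65
eef_pos: [721.6, -230.3, 233.4]
ee_rot: [0.003, 0.999, 0.04, 0.005]
force: [0.5, -0.0, 0.8]
grip_width: 0.549
```

```bash
python3 - <<'E'
from h import *
s,p,M=st(); print(p,s['force'],s['grip_width'])
k=CA['k']
print(rows([(550,-100,230,0,60),(k[0],k[1],220,-4.8,60),(k[0],k[1],140,-4.8,60),(k[0],k[1],63,-4.8,60)]))
img,d=cams.capture('top'); W=cloud('top',d); np.savez('top1',img=img,d=d,W=W)
m=(np.hypot(W[...,0]-605,W[...,1]+237)<90)
c=img[180:330,300:460]; save('v3',cv2.resize(c,None,fx=4,fy=4))
E
```

```text
[ 721.61957259 -230.27021708  233.36597508] [ 0.49324405 -0.04409078  0.83394273] 0.5487593479769596
-16.1 -14.4 0.3 5 60; -25.6 -39.8 1.3 9 60; -25.6 -39.8 9.3 9 60; -25.6 -39.8 17.0 9 60
```

View pics/v3.png

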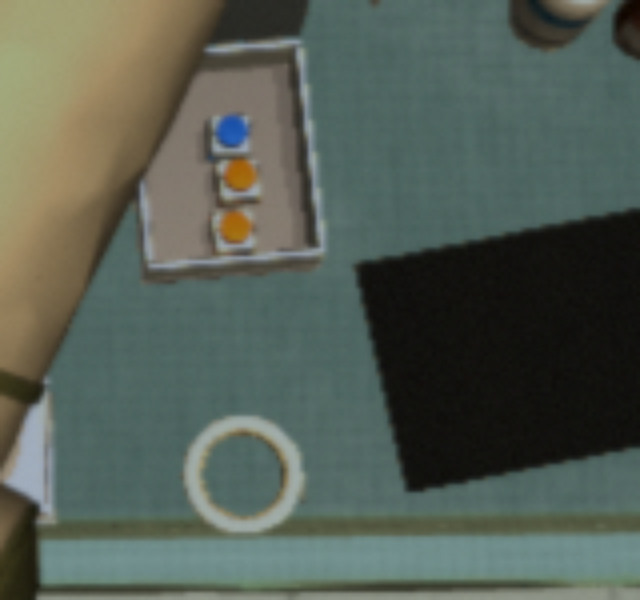

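Case B is the orange one: there is a stray blue at crop (230,133) and oranges at (238,175) and (234,228), and its lid is open. Now case A.

step_arm(
  plan="-16 -14.4 0 5 60; -16 -14.4 0 5 60; -16 -14.4 0 5 60; -16 -14.4 0 5 60; -25.6 -39.8 2 9 60; -25.6 -39.8 2 9 60; -25.6 -39.8 2 9 60; -25.6 -39.8 2 9 60; -25.6 -39.8 2 9 60; -25.6 -39.8 2 9 60",
)

```text
time_s: 7.7
eef_pos: [432.5, 145.5, 205.3]
ee_rot: [0.0, 0.999, -0.038, -0.001]
force: [1.0, -0.0, 0.4]
grip_width: 0.604
```

```bash
python3 - <<'E'
from h import *
s,p,M=st(); print(p,s['force'],s['grip_width'])
k=CA['k']
print(rows([(k[0],k[1],140,-4.8,60),(k[0],k[1],63,-4.8,60)]))
print(arc(CA,np.arange(.05,.55,.05),p=(k[0],k[1],63),hd=-4.8))
E
```

```text
[432.45371057 145.48739974 205.26779533] [ 0.99923196 -0.01507924  0.38127594] 0.603834793003693
0.2 -0.0 6.5 0 60; 0.2 -0.0 14.2 0 60
0.2 0.0 -0.5 0 0; 0.5 0.0 -1.0 0 0; 0.7 0.0 -1.4 0 0; 1.0 0.0 -1.9 0 0; 1.3 0.0 -2.3 0 0; 1.6 -0.0 -2.8 0 0; 2.0 -0.0 -3.2 0 0; 2.4 0.0 -3.6 0 0; 2.8 0.0 -3.9 0 0; 3.2 0.0 -4.3 0 0
```

step_arm(
  plan="0.2 0 4 0 60; 0.2 0 8 0 60; 0.2 0 12 0 60; 0.2 0 14.2 0 60; 0.2 0 14.2 0 60; 0.2 0 14.2 0 60",
)

```text
time_s: 8.3
eef_pos: [436.2, 143.9, 64.5]
ee_rot: [0.0, 0.999, -0.038, -0.0]
force: [0.1, -0.7, -0.3]
grip_width: 0.599
```

```bash
python3 - <<'E'
from h import *
s,p,M=st(); print(p,s['force'],s['grip_width'])
cam_=cam('wrist'); img,d=cams.capture('wrist'); W=cloud('wrist',d,cam_)
m=(W[...,2]>70)&(W[...,2]<100)&(np.hypot(W[...,0]-434,W[...,1]-145.4)<22); k=W[m]; print(len(k),rect(k[:,:2]),np.median(k[:,2]))
E
```

```text
[436.20644968 143.93599615  64.5185089 ] [ 0.13026826 -0.67347999 -0.33405934] 0.5990598457936317
5741 ((435.42877197265625, 146.70632934570312), (27.79474449157715, 27.194793701171875), 38.237552642822266) 92.3683236198184
```

step_arm(
  plan="0 -0.3 0.1 0 60; 0 -0.3 0.1 0 0; 0 -0.3 0.1 0 0; 0 -0.3 0.1 0 0; 0 -0.3 0.1 0 0; 0 -0.3 0.1 0 0; 0 -0.3 0.1 0 0; 0 -0.3 0.1 0 0",
)

```text
time_s: 9.15
eef_pos: [436.8, 146.4, 64.2]
ee_rot: [0.001, 0.999, -0.038, 0.0]
force: [-3.1, -5.6, 7.5]
grip_width: 0.308
```

step_arm(
  plan="0.2 0 -0.5 0 0; 0.5 0 -1 0 0; 0.7 0 -1.4 0 0; 1 0 -1.9 0 0; 1.3 0 -2.3 0 0; 1.6 0 -2.8 0 0; 2 0 -3.2 0 0; 2.4 0 -3.6 0 0; 2.8 0 -3.9 0 0; 3.2 0 -4.2 0 0",
)

```text
time_s: 10.15
eef_pos: [466.5, 144.0, 105.2]
ee_rot: [0.001, 0.999, -0.038, -0.003]
force: [-10.8, -5.3, 6.2]
grip_width: 0.308
```

step_arm(
  plan="0.9 0 -0.6 0 0; 1.8 0 -1.2 0 0; 2.8 0 -1.7 0 0; 3.8 0 -2 0 0; 4.8 0 -2.3 0 0; 5.9 0 -2.4 0 0; 7 0 -2.5 0 0; 8.1 0 -2.4 0 0; 9.1 0 -2.3 0 0; 10.2 0 -2 0 0",
)

```text
time_s: 11.15
eef_pos: [570.2, 135.6, 125.8]
ee_rot: [0.001, 0.999, -0.038, -0.001]
force: [-3.3, -6.9, 2.2]
grip_width: 0.308
```

step_arm(
  plan="0.5 0 0.2 0 0; 1 0 0.5 0 0; 1.4 0 0.8 0 0; 2 0 1.1 0 0; 2 0 1.1 0 0; 2 0 1.1 0 50; 2 0 1.1 0 50; 2 0 1.1 0 50; 2 0 1.1 0 50; 2 0 1.1 0 50",
)

```text
time_s: 12.15
eef_pos: [590.0, 135.4, 114.2]
ee_rot: [-0.0, 0.999, -0.038, -0.0]
force: [-0.7, -0.8, -0.9]
grip_width: 0.499
```

step_arm(
  plan="0 0 -3 0 55; 0 0 -7 0 55; 0 0 -12 0 55; -5 8 -12 0 55; -9 12 -12 0 55; -14 12 -12 0 55; -14 12 -12 0 55; -14 12 -12 0 55",
)

```text
time_s: 12.95
eef_pos: [438.1, 25.6, 234.4]
ee_rot: [0.0, 0.999, -0.039, -0.001]
force: [0.0, 0.2, 0.9]
grip_width: 0.552
```

```bash
python3 - <<'E'
from h import *
s,p,M=st(); print(p,s['force'],s['grip_width'])
V=[]
for n in ('top','scene'):
    img,d=cams.capture(n); W=cloud(n,d); np.savez(n+'2',img=img,d=d,W=W)
    for o in ('blue_vial_1','orange_vial_1'):
        for r in spotter.regions_of(n,o)[:7]:
            w=W[r['pixels']]; w=w[~np.isnan(w[:,0])]
            top=w[w[:,2]>33]
            if len(top) : print(n,o,round(r['conf'],2),np.round(r['extent']),'med',np.median(w,0).round(),'cap',np.median(top,0).round(1),len(top))
    a=img[170:340,150:480] if n=='top' else img[140:360,190:470]; V.append(cv2.resize(a,(560,int(560*a.shape[0]/a.shape[1]))))
save('v4',V[0]); save('v5',V[1])
E
```

```text
[438.08351026  25.59423197 234.43858659] [0.04396571 0.23166581 0.86399556] 0.5522745964698971
top blue_vial_1 0.42 [357. 214.  10.  11.] med [ 615. -241.   31.] cap [ 618.8 -241.6   37.4] 55
top orange_vial_1 0.49 [361. 227.   8.  10.] med [ 590. -244.   30.] cap [ 592.9 -245.6   37.8] 52
top orange_vial_1 0.43 [358. 241.  17.  12.] med [ 558. -240.   29.] cap [ 559.1 -242.1   38.7] 70
scene blue_vial_1 0.64 [243. 198.   5.  13.] med [451. 134.  27.] cap [452.4 140.2  36. ] 24
scene orange_vial_1 0.57 [356. 271.  10.  16.] med [ 588. -254.   25.] cap [ 591.6 -249.3   36.3] 37
```

View pics/v4.png

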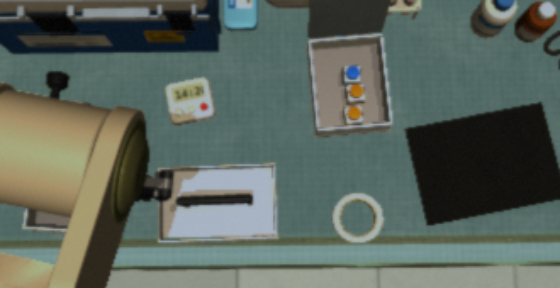

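Top view: both lids are open and the arm hides case A. I'll look into A with the wrist camera.

step_arm(
  plan="0 -5 0 0 50; 0 -11.5 0 0 50; -1 -11.5 1 0 50; -1 -11.5 1 0 50; -1 -11.5 1 0 50",
)

```text
time_s: 13.75
eef_pos: [440.5, 141.7, 224.2]
ee_rot: [0.0, 0.999, -0.038, -0.0]
force: [0.2, 0.1, 1.0]
grip_width: 0.5
```

```bash
cat >> h.py <<'E'
def look(name,nm=None,objs=('blue_vial_1','orange_vial_1'),zlo=31,zhi=43):
    c=cam(name); img,d=cams.capture(name); W=cloud(name,d,c)
    if nm: save(nm,img)
    hsv=cv2.cvtColor(img,cv2.COLOR_RGB2HSV)
    masks={'blue':cv2.inRange(hsv,(100,130,60),(125,255,255)),'orange':cv2.inRange(hsv,(5,150,90),(22,255,255))}
    for o,m in masks.items():
        n,l,s,_=cv2.connectedComponentsWithStats(m)
        for i in range(1,n):
            if s[i,4]<30: continue
            w=W[l==i]; w=w[(w[:,2]>zlo)&(w[:,2]<zhi+60)]
            if len(w)>20: print('hsv',o,s[i].tolist(),np.median(w,0).round(1),[np.round(x,1) for x in rect(w[w[:,2]>np.median(w[:,2])-4][:,:2])])
    for o in objs:
        for r in spotter.regions_of(name,o)[:6]:
            w=W[r['pixels']]; w=w[~np.isnan(w[:,0])]
            if len(w): print('net',o,round(r['conf'],2),np.round(r['extent']),np.median(w,0).round(1))
    return img,W
E
python3 - <<'E'
from h import *
s,p,M=st(); print(p)
look('wrist','v6')
E
```

```text
[440.53402498 141.73412762 224.17223785]
hsv blue [310, 184, 21, 22, 352] [454.9 140.9  38.7] [array([454.7, 140.9]), array([17. , 16.8]), np.float64(12.4)]
net blue_vial_1 0.59 [321. 192.  26.  28.] [457.3 140.5  35.3]
net orange_vial_1 0.49 [323. 192.  28.  30.] [457.1 140.4  30.2]
```

View pics/v6.png

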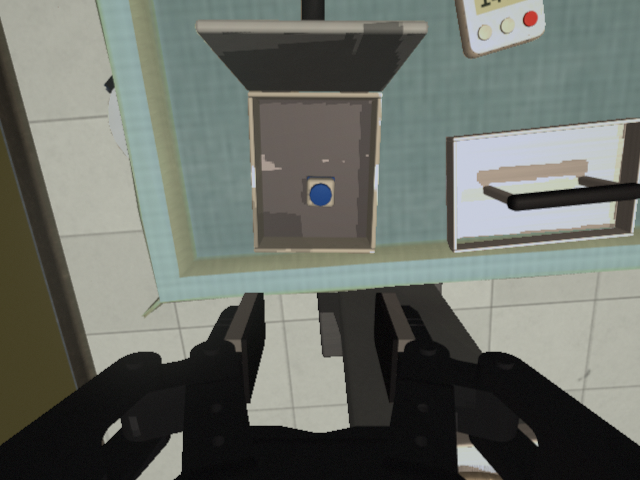

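Wrist view: case A holds only one blue vial at (320,193). Together with the stray in B that makes two blues.

step_arm(
  plan="1.4 0 5 0 50; 1.4 0 10 0 50; 1.4 0 15 0 50; 1.4 0 19 0 50; 1.4 0 21.5 0 50; 1.4 0 21.5 0 50; 1.4 0 21.5 0 50",
)

```text
time_s: 14.6
eef_pos: [454.9, 140.2, 10.1]
ee_rot: [-0.0, 0.999, -0.039, 0.0]
force: [0.6, -0.2, -0.6]
grip_width: 0.501
```

```bash
python3 - <<'E'
from h import *
s,p,M=st(); print(p,s['force'])
look('wrist',None,())
E
```

```text
[454.92230279 140.16168624  10.13461387] [ 0.62169643 -0.22272904 -0.59099804]
hsv blue [292, 319, 56, 58, 2489] [456.1 140.7  38.5] [array([454.4, 140.7]), array([18.3, 18.3]), np.float64(10.8)]
```

step_arm(
  plan="0 0 0.2 0 50; 0 0 0.2 0 0; 0 0 0.2 0 0; 0 0 0.2 0 0; 0 0 0.2 0 0; 0 0 0.2 0 0; 0 0 0.2 0 0",
  grip_force=40,
)

```text
time_s: 15.35
eef_pos: [454.7, 140.7, 8.3]
ee_rot: [-0.0, 0.999, -0.038, 0.001]
force: [-1.4, -0.3, 7.5]
grip_width: 0.271
```

step_arm(
  plan="0 0 -2 0 0; 0 0 -5 0 0; 0 0 -9 0 0; 0 0 -13 0 0; 0 0 -17 0 0; 0 0 -17 0 0",
)

```text
time_s: 15.95
eef_pos: [456.3, 140.9, 182.5]
ee_rot: [-0.0, 0.999, -0.038, 0.005]
force: [-0.3, -0.4, -0.1]
grip_width: 0.271
```

```bash
cat >> h.py <<'E'
def tray(n,c0=(442,-55),r=110,c=None):
    c=c or cam(n); img,d=cams.capture(n); W=cloud(n,d,c)
    m=(np.hypot(W[...,0]-c0[0],W[...,1]-c0[1])<r)&(W[...,2]>56)&(W[...,2]<74)
    k=W[m]; v=img[m].astype(int).max(-1); k=k[v<90]
    print(n,'handle',len(k),rect(k[:,:2]) if len(k)>10 else '',np.median(k[:,2]) if len(k) else '')
    return img,W
E
python3 - <<'E'
from h import *
s,p,M=st(); print(p,s['force'],s['grip_width'])
tray('top'); tray('scene'); tray('wrist')
print(rows([(470.5,-54.5,180,1.7,0)]))
E
```

```text
[456.25719156 140.89557055 182.50871855] [-0.26767883 -0.42139088 -0.13950447] 0.2713711116053785
top handle 231 ((442.73150634765625, -56.32051086425781), (11.57596492767334, 96.57953643798828), 1.8172686100006104) 69.82238428820646
scene handle 144 ((441.6719970703125, -57.7812385559082), (12.60400390625, 99.43021392822266), 0.5863531231880188) 67.82543517844401
wrist handle 1953 ((442.9137268066406, -37.28392028808594), (11.340729713439941, 68.04199981689453), 1.1550087928771973) 70.17812584454303
3.2 19.3 -0.3 -6 0
```

step_arm(
  plan="1 5 0 -2 0; 2 10 0 -4 0; 3.2 15 0 -6 0; 3.2 19.3 0 -6 0; 3.2 19.3 0 -6 0; 3.2 19.3 5 -6 0; 3.2 19.3 10 -6 0; 3.2 19.3 13 -6 0; 3.2 19.3 13 -6 0",
)

```text
time_s: 17.0
eef_pos: [468.4, -52.7, 43.2]
ee_rot: [-0.002, 1.0, 0.014, -0.005]
force: [-0.4, 0.6, 0.4]
grip_width: 0.267
```

```bash
python3 - <<'E'
from h import *
s,p,M=st(); print(p,s['force'],s['grip_width'])
tray('wrist')
print(rows([(470.5,-55,8.5,1.7,0)]))
E
```

```text
[468.37525483 -52.72307048  43.23030802] [-0.35551333  0.59751888  0.40065065] 0.26675944600330626
wrist handle 6398 ((458.92523193359375, -52.31863784790039), (43.69614028930664, 50.77696228027344), 1.7172490358352661) 69.47919744322073
0.0 0.2 3.7 -0 0
```

step_arm(
  plan="0 0.2 2 0 0; 0 0.2 3.5 0 0; 0 0.2 3.5 0 0; 0 0.2 3.5 0 0; 0 0.2 3.5 0 50; 0 0.2 3.5 0 50; 0 0.2 3.5 0 50; 0 0.2 3.5 0 50",
)

```text
time_s: 17.85
eef_pos: [471.5, -56.3, 12.6]
ee_rot: [0.0, 1.0, 0.014, 0.0]
force: [0.5, 0.5, -0.6]
grip_width: 0.504
```

step_arm(
  plan="0 0 -2 0 50; 0 0 -5 0 50; 0 0 -9 0 50; 0 0 -14 0 50; 0 0 -18 0 50; 0 0 -22 0 50; 0 0 -22 0 50",
)

```text
time_s: 18.55
eef_pos: [473.1, -56.8, 237.3]
ee_rot: [0.002, 1.0, 0.014, 0.004]
force: [1.1, -0.3, -0.5]
grip_width: 0.501
```

```bash
python3 - <<'E'
from h import *
s,p,M=st(); print(p,s['force'],s['grip_width'])
look('wrist','v7',())
print(rows([(560,-235,235,4.6,50),(618,-241,235,4.6,50)]))
E
```

```text
[473.10384521 -56.79677829 237.31423046] [ 1.05750702 -0.29304024 -0.46072224] 0.5008149517781222
hsv blue [548, 20, 24, 26, 481] [ 619.5 -239.9   38.7] [array([ 619.3, -240.4]), array([17. , 16.9]), np.float64(61.9)]
hsv blue [308, 201, 20, 20, 311] [472.3 -55.4  37.8] [array([472.5, -55.6]), array([16.8, 17.1]), np.float64(51.5)]
hsv orange [547, 58, 23, 24, 442] [ 593.  -243.9   38.5] [array([ 592.7, -244.5]), array([17.2, 17.1]), np.float64(3.4)]
hsv orange [535, 99, 23, 22, 409] [ 561.9 -240.1   38.5] [array([ 562.1, -240.7]), array([16.5, 18. ]), np.float64(0.7)]
8.3 18.1 -0.1 -3 50; 14.1 18.9 -0.1 -3 50
```

View pics/v7.png

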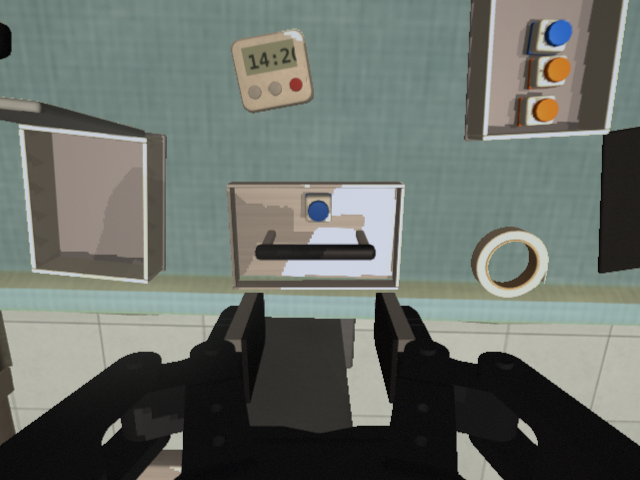

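The vial stands in the tray at (318,208), on the far side of the handle. Next the stray blue at world (619,-240).

step_arm(
  plan="3.5 4.5 0 0 50; 7 9 0 -1 50; 9.5 13 0 -2 50; 12 17 0 -3 50; 14.4 18.9 0 -3 50; 14.4 18.9 5 -3 50; 14.4 18.9 10 -3 50; 14.4 18.9 13 -3 50; 14.4 18.9 13 -3 50",
)

```text
time_s: 19.5
eef_pos: [618.1, -239.6, 95.8]
ee_rot: [-0.003, 0.999, 0.04, -0.005]
force: [0.5, -0.3, -0.4]
grip_width: 0.496
```

```bash
python3 - <<'E'
from h import *
s,p,M=st(); print(p,s['force'],s['grip_width'])
look('wrist','v8',())
s,p,M=st(); print(p)
print(rows([(622,-240.3,8.5,4.6,50)]))
E
```

```text
[ 618.0543003  -239.55151984   95.78533128] [ 0.46851523 -0.30329831 -0.41816609] 0.4960478319052834
hsv blue [309, 239, 34, 35, 905] [ 621.4 -241.3   38.6] [array([ 620.6, -241.4]), array([17.7, 17.6]), np.float64(45.9)]
hsv orange [299, 285, 47, 35, 931] [ 595.1 -245.5   38.5] [array([ 593.9, -245.6]), array([18.6, 17.7]), np.float64(20.4)]
hsv orange [302, 334, 32, 33, 836] [ 564.3 -241.6   38.5] [array([ 562.6, -241.6]), array([17.9, 18.7]), np.float64(86.3)]
[ 619.63052259 -240.44823735   99.79354585]
0.2 0.0 9.1 0 50
```

View pics/v8.png

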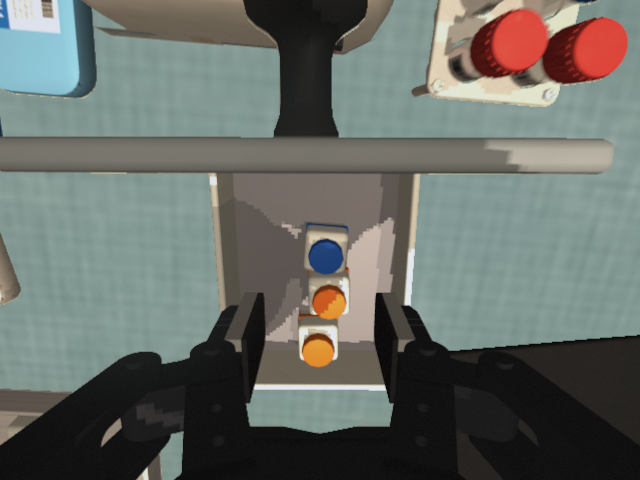

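Wrist view: the blue cap (325,256) is aligned with the case, oranges at (330,300) and (318,350), and the lid edge at the top. Descending in two stages because the lid is close.

step_arm(
  plan="0.3 0 2 0 50; 0.3 0 4 0 50; 0.3 0 5 0 50; 0.3 0 5 0 50",
)

```text
time_s: 19.95
eef_pos: [623.7, -240.8, 52.5]
ee_rot: [-0.0, 0.999, 0.04, -0.0]
force: [-0.4, 0.6, -0.0]
grip_width: 0.502
```

```bash
python3 - <<'E'
from h import *
s,p,M=st(); print(p,s['force'],s['grip_width'])
f,cx,cy,Rm,t=cam('wrist'); print(-Rm.T@t-p, Rm[2])
print(rows([(623,-240.8,8.5,4.6,50)]))
E
```

```text
[ 623.70293537 -240.78883132   52.46606004] [-0.35929023  0.64560152 -0.02923407] 0.5021051924081854
[ 71.96514827   6.2496847  143.87772766] [-0.28049102 -0.02103761 -0.95962608]
-0.1 -0.0 4.4 0 50
```

The wrist camera would sit level with the open lid here, so I'll turn the gripper half round (camera toward the robot) before going down.

step_arm(
  plan="0 0 -5 0 50; 0 0 -10 -6 50; 0 0 -12 -14 50; 0 0 -12 -22 50; 0 0 -12 -30 50; 0 0 -12 -38 50; 0 0 -12 -46 50; 0 0 -12 -54 50; 0 0 -12 -62 50; 0 0 -12 -70 50",
)

```text
time_s: 20.95
eef_pos: [624.1, -241.0, 174.6]
ee_rot: [0.001, 0.794, 0.609, 0.001]
force: [-0.0, 0.3, 0.8]
grip_width: 0.502
```

step_arm(
  plan="0 0 0 -8 50; 0 0 0 -16 50; 0 0 0 -24 50; 0 0 0 -32 50; 0 0 0 -40 50; 0 0 0 -48 50; 0 0 0 -56 50; 0 0 0 -64 50; 0 0 0 -72 50; 0 0 0 -80 50",
)

```text
time_s: 21.95
eef_pos: [624.1, -241.0, 174.6]
ee_rot: [0.001, 0.217, 0.976, -0.0]
force: [-0.6, 0.4, 0.0]
grip_width: 0.501
```

step_arm(
  plan="0 0 0 -8 50; 0 0 0 -16 50; 0 0 0 -24 50; 0 0 0 -30 50; 0 0 0 -30 50; 0 0 0 -30 50",
)

```text
time_s: 22.55
eef_pos: [624.0, -240.9, 173.7]
ee_rot: [0.001, -0.039, 0.999, -0.001]
force: [-0.4, 0.2, 0.4]
grip_width: 0.5
```

```bash
python3 - <<'E'
from h import *
s,p,M=st(); print(p,s['force'],np.degrees(np.arctan2(M[1,0],M[0,0])))
look('wrist',None,())
print(rows([(623,-240.8,60,184.6,50),(623,-240.8,8.5,184.6,50)]))
E
```

```text
[ 623.95614104 -240.93441641  173.65197455] [-0.4413029   0.1772174   0.38435734] -175.53007428675986
hsv blue [617, 0, 23, 28, 566] [473.4 -58.1  37.9] [array([473.4, -58.2]), array([16.8, 14.2]), np.float64(20.5)]
hsv blue [306, 206, 25, 25, 477] [ 619.6 -241.6   38.9] [array([ 620.1, -241.6]), array([17.2, 16.9]), np.float64(15.4)]
hsv blue [532, 276, 108, 120, 3703] [661.9 -37.4  61. ] [array([674.3, -33. ]), array([48.2, 26.4]), np.float64(89.2)]
hsv blue [0, 321, 16, 40, 320] [ 693.2 -429.5   97.3] [array([ 696.8, -429.1]), array([19.8,  6.6]), np.float64(16.4)]
hsv orange [311, 123, 27, 27, 550] [ 562.4 -241.8   38.8] [array([ 562.5, -241.9]), array([17.1, 17. ]), np.float64(49.0)]
hsv orange [303, 168, 26, 27, 520] [ 593.2 -245.5   38.8] [array([ 593.4, -245.4]), array([17.3, 17.3]), np.float64(46.9)]
hsv orange [153, 444, 29, 21, 177] [ 807.4 -343.5   74.5] [array([ 807.4, -342. ]), array([21.1,  4.2]), np.float64(87.9)]
hsv orange [149, 463, 32, 6, 80] [ 807.  -342.9   80.2] [array([ 807.3, -341.9]), array([23.2,  3.4]), np.float64(84.7)]
0.1 0.0 11.3 -0 50; 0.1 0.0 16.5 -0 50
```

step_arm(
  plan="0.1 0 4 0 50; 0.1 0 8 0 50; 0.1 0 12 0 50; 0.1 0 14 0 50; 0.1 0 15.5 0 50; 0.1 0 16.5 0 50; 0.1 0 16.5 0 50; 0.1 0 16.5 0 50",
)

```text
time_s: 23.4
eef_pos: [623.3, -241.2, 8.5]
ee_rot: [0.001, -0.04, 0.999, -0.001]
force: [0.5, 0.5, -0.3]
grip_width: 0.501
```

step_arm(
  plan="0 0 0 0 30; 0 0 0 0 0; 0 0 0 0 0; 0 0 0 0 0; 0 0 0 0 0; 0 0 0 0 0; 0 0 0 0 0",
  grip_force=40,
)

```text
time_s: 24.1
eef_pos: [623.4, -241.2, 8.8]
ee_rot: [0.001, -0.04, 0.999, -0.001]
force: [-1.2, 0.4, 6.4]
grip_width: 0.275
```

step_arm(
  plan="0 0 -2 0 0; 0 0 -4 0 0; 0 0 -7 0 0; 0 0 -11 0 0; 0 0 -16 0 0; 0 0 -20 0 0; 0 0 -20 0 0",
)

```text
time_s: 24.8
eef_pos: [624.4, -241.8, 214.4]
ee_rot: [0.005, -0.041, 0.999, -0.003]
force: [1.2, -0.1, -0.1]
grip_width: 0.272
```

```bash
python3 - <<'E'
from h import *
s,p,M=st(); print(p,s['force'],s['grip_width'],s['time_s'])
look('top',None,()); tray('top')
E
```

```text
[ 624.39400537 -241.76993281  214.40260893] [ 1.17350501 -0.11831008 -0.14795304] 0.272258778561706 24.8
top handle 0
```

```bash
python3 - <<'E'
from h import *
print(rows([(470,-56,205,181.7,0)]))
E
```

```text
13.7 19.7 0.3 3 0
```

step_arm(
  plan="2.5 4 0 1 0; 5.5 8 0 2 0; 8.5 12 0 3 0; 11 16 0 3 0; 13.7 19.7 0 3 0; 13.7 19.7 0 3 0; 13.7 19.7 0 3 0",
)

```text
time_s: 25.6
eef_pos: [469.8, -55.1, 206.6]
ee_rot: [-0.001, -0.015, 1.0, 0.0]
force: [0.5, -1.2, -0.8]
grip_width: 0.27
```

```bash
python3 - <<'E'
from h import *
s,p,M=st(); print(p,s['grip_width'],np.degrees(np.arctan2(M[1,0],M[0,0])))
img,W=tray('wrist'); save('v9',img); tray('scene')
s,p,M=st();print(p); print(rows([(417,-56.3,205,181.7,0),(417,-56.3,50,181.7,0)]))
E
```

```text
[469.77157118 -55.13795262 206.58106249] 0.2697170041860319 -178.31127247779727
wrist handle 2404 ((443.13470458984375, -54.477874755859375), (11.955470085144043, 98.66390228271484), 1.4580049514770508) 70.8118018671687
scene handle 162 ((441.5955810546875, -57.004390716552734), (13.737723350524902, 100.4003677368164), 1.4468319416046143) 67.70835120715736
[470.58302486 -56.19598531 206.65071445]
5.4 0.1 0.2 -0 0; 5.4 0.1 15.7 -0 0
```

View pics/v9.png

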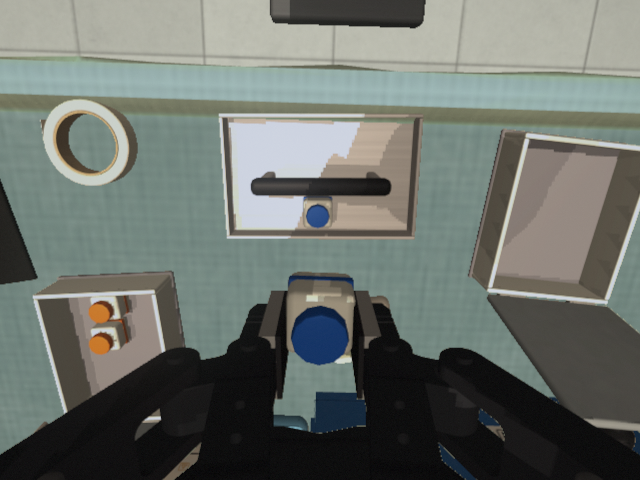

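The vial is held (320,335), the tray is where it was with the first vial upright, case A is empty and the two oranges stand in B. Placing the second vial on the near side.

step_arm(
  plan="3 0 0 0 0; 5.4 0 0 0 0; 5.4 0 0 0 0; 5.4 0 4 0 0; 5.4 0 8 0 0; 5.4 0 12 0 0; 5.4 0 15.5 0 0; 5.4 0 18 0 0; 5.4 0 19.6 0 0; 5.4 0 19.6 0 0",
)

```text
time_s: 26.7
eef_pos: [416.0, -57.4, 9.3]
ee_rot: [-0.002, -0.014, 1.0, 0.001]
force: [-0.2, -0.2, 0.1]
grip_width: 0.269
```

step_arm(
  plan="0 0 0 0 0; 0 0 0.2 0 0; 0 0 0.2 0 0; 0 0 0.2 0 50; 0 0 0.2 0 50; 0 0 0.2 0 50; 0 0 0.2 0 50",
)

```text
time_s: 27.4
eef_pos: [416.3, -57.2, 9.4]
ee_rot: [0.0, -0.014, 1.0, -0.0]
force: [-0.4, -0.1, 0.9]
grip_width: 0.501
```

step_arm(
  plan="0 0 -2 0 50; 0 0 -5 0 50; 0 0 -9 0 50; 0 0 -13 0 50; 0 0 -18 0 50; 0 0 -22 0 50; 0 0 -22 0 50",
)

```text
time_s: 28.1
eef_pos: [418.0, -57.8, 234.0]
ee_rot: [0.004, -0.014, 1.0, -0.002]
force: [0.1, -0.3, -0.3]
grip_width: 0.5
```

```bash
python3 - <<'E'
from h import *
s,p,M=st(); print(p,s['force'],s['grip_width'],np.degrees(np.arctan2(M[1,0],M[0,0])),s['joints'])
look('wrist',None,())
E
```

```text
[418.02852482 -57.81997491 234.00562942] [ 0.14854563 -0.33742773 -0.29632931] 0.5001610946098065 -178.35198352547576 [-4.16648804e-01  7.50357895e-02  1.78206807e+00  7.82353634e-06
  1.27485819e+00 -2.01619268e+00]
hsv blue [311, 189, 21, 20, 319] [412.5 -56.4  37.9] [array([412.6, -56.3]), array([16.5, 16.8]), np.float64(46.5)]
hsv blue [311, 252, 19, 20, 297] [470.1 -55.8  37.9] [array([471.2, -55.7]), array([17.2, 16.3]), np.float64(1.8)]
hsv orange [117, 335, 19, 19, 274] [ 560.2 -240.7   38.8] [array([ 561.5, -241.1]), array([17. , 17.3]), np.float64(9.4)]
```

```bash
python3 - <<'E'
from h import *
print(rows([(480,0,260,179,55),(590,135.4,260,175.4,55)]))
E
```

```text
-6.5 5.6 -2.9 3 55; -17.8 18.8 -2.9 6 55
```

step_arm(
  plan="-3.3 2.8 -2 1 55; -6.5 5.6 -2.9 2 55; -9 9 -2.9 3 55; -12 12 -2.9 4 55; -15 15.5 -2.9 5 55; -17.8 18.8 -2.9 6 55; -17.8 18.8 -2.9 6 55; -17.8 18.8 -2.9 6 55",
)

```text
time_s: 28.95
eef_pos: [588.5, 136.2, 256.0]
ee_rot: [-0.002, 0.037, 0.999, -0.0]
force: [0.1, 0.3, 0.4]
grip_width: 0.548
```

```bash
python3 - <<'E'
from h import *
s,p,M=st(); print(p,np.degrees(np.arctan2(M[1,0],M[0,0])))
c=cam('wrist'); img,d=cams.capture('wrist'); W=cloud('wrist',d,c); save('v10',img)
m=(W[...,2]>105)&(W[...,2]<160)&(np.hypot(W[...,0]-590,W[...,1]-137)<45)&(img.max(-1)<70)
k=W[m]; print(len(k),rect(k[:,:2]),np.percentile(k[:,2],[5,95]), k.min(0),k.max(0))
s,p,M=st(); print(p); print(rows([(590,135.4,114.5,175.4,55)]))
E
```

```text
[588.47397106 136.24824723 255.95259145] 175.70770038427972
1605 ((571.7277221679688, 138.7646484375), (27.56591796875, 51.564422607421875), 73.82482147216797) [142.31382812 152.3990388 ] [545.19442133 120.87809626 126.0093815 ] [596.09518279 159.16054482 159.9245278 ]
[588.32534263 135.55618031 256.78464538]
-0.2 -0.0 14.2 0 55
```

View pics/v10.png

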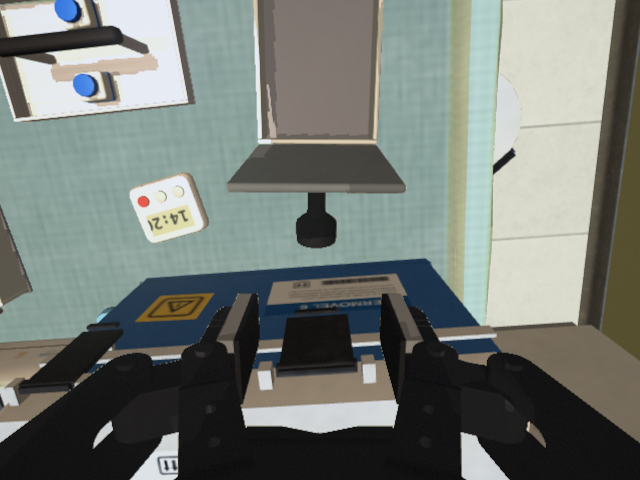

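step_arm(
  plan="-0.2 0 4 0 55; -0.2 0 8 0 55; -0.2 0 11 0 55; -0.2 0 13 0 55; -0.2 0 14.2 0 55; -0.2 0 14.2 0 55; -0.2 0 14.2 0 55",
)

```text
time_s: 29.7
eef_pos: [591.2, 135.3, 117.4]
ee_rot: [0.001, 0.038, 0.999, 0.0]
force: [0.2, 0.4, 1.2]
grip_width: 0.552
```

step_arm(
  plan="0 0 0 0 30; 0 0 0 0 0; 0 0 0 0 0; 0 0 0 0 0; 0 0 0 0 0; 0 0 0 0 0; 0 0 0 0 0",
  grip_force=45,
)

```text
time_s: 30.4
eef_pos: [591.8, 133.9, 117.9]
ee_rot: [0.001, 0.038, 0.999, -0.001]
force: [-0.2, -9.4, 3.2]
grip_width: 0.311
```

```bash
python3 - <<'E'
from h import *
s,p,M=st(); hd=np.degrees(np.arctan2(M[1,0],M[0,0])); print(p,hd,s['force'],s['grip_width'])
c=dict(k=np.array([435.6,145.9]),a=-4.6)
def W(t): return (*(np.array(knob(c,t))+[0,0,-19.5]),hd,0)
print(W(1.75)[:3])
print(rows([W(t) for t in np.arange(1.65,.7,-.1)]))
q=W(.7)
print(rows([W(t) for t in np.arange(.6,-.05,-.1)],p=q[:3]))
E
```

```text
[591.77337348 133.91315791 117.85322172] 175.6217617164849 [-0.20250887 -9.36579557  3.24504297] 0.31119633789487816
(np.float64(592.7681427355191), np.float64(133.25455148721187), np.float64(114.17962943358924))
0.8 -0.1 -0.2 0 0; 1.8 -0.1 -0.6 0 0; 2.8 -0.0 -0.9 0 0; 3.9 -0.0 -1.2 0 0; 5.0 -0.0 -1.3 0 0; 6.1 -0.0 -1.3 0 0; 7.1 -0.0 -1.2 0 0; 8.2 -0.0 -1.0 0 0; 9.2 -0.0 -0.7 0 0; 10.2 -0.0 -0.3 0 0
0.9 0.0 0.6 0 0; 1.8 0.0 1.2 0 0; 2.6 0.0 1.9 0 0; 3.3 0.0 2.7 0 0; 4.0 0.0 3.6 0 0; 4.5 0.0 4.5 0 0; 5.0 0.0 5.5 0 0
```

step_arm(
  plan="0.9 0 -0.5 0 0; 1.9 0 -0.9 0 0; 2.9 0 -1.2 0 0; 4 0 -1.5 0 0; 5.1 0 -1.6 0 0; 6.2 0 -1.6 0 0; 7.2 0 -1.5 0 0; 8.3 0 -1.3 0 0; 9.3 0 -1 0 0; 10.2 0 -0.6 0 0",
)

```text
time_s: 31.4
eef_pos: [489.9, 142.1, 122.8]
ee_rot: [0.002, 0.038, 0.999, -0.001]
force: [5.9, -9.3, -4.8]
grip_width: 0.303
```

step_arm(
  plan="0.9 0 0.6 0 0; 1.8 0 1.2 0 0; 2.6 0 1.9 0 0; 3.3 0 2.7 0 0; 4 0 3.6 0 0; 4.5 0 4.5 0 0; 5 0 5.5 0 0; 5 0 5.6 0 0",
)

```text
time_s: 32.2
eef_pos: [438.0, 146.3, 66.1]
ee_rot: [-0.001, 0.038, 0.999, -0.001]
force: [-8.4, -9.3, 5.8]
grip_width: 0.302
```

```bash
python3 - <<'E'
from h import *
s,p,M=st(); print(p,s['force'],s['grip_width'])
E
```

```text
[437.95180097 146.34086459  66.11076391] [-8.3764346  -9.31857354  5.81780313] 0.30165296749092746
```

step_arm(
  plan="0 0 0.3 0 0; 0 0 0.3 0 0; 0 0 0 0 50; 0 0 0 0 50; 0 0 0 0 50; 0 0 -4 0 50; 0 0 -8 0 50; 0 0 -12 0 50; 0 0 -12 0 50; 0 0 -12 0 50",
)

```text
time_s: 33.2
eef_pos: [439.4, 147.4, 186.4]
ee_rot: [0.001, 0.038, 0.999, 0.0]
force: [0.8, -0.6, -1.0]
grip_width: 0.501
```

```bash
cat >> h.py <<'E'
def lidchk(n,k,a,c=None):
    "lid angle from plane fit of lid top points around the case, knob top"
    c=c or cam(n); img,d=cams.capture(n); W=cloud(n,d,c); u=np.array([np.cos(np.radians(a)),np.sin(np.radians(a))])
    D=W[...,:2]-np.array(k); x=D@u; y=D@np.array([-u[1],u[0]])
    m=(x>20)&(x<90)&(abs(y)<46)&(W[...,2]>30)&(W[...,2]<80)
    A=np.c_[x[m],np.ones(m.sum())]; r=np.linalg.lstsq(A,W[...,2][m],rcond=None)[0]
    f=(x>-26)&(x<-17)&(abs(y)<46)&(W[...,2]<80)
    kk=W[...,2][(np.hypot(x,y)<9)&(W[...,2]<100)]
    print(n,'lid n',m.sum(),'slope',-r[0].round(4),'z@50',round(r@[50,1],1),'front z',np.nanmedian(W[...,2][f]),'knob top',np.nanmedian(kk) if len(kk) else None)
    return img,W
E
python3 - <<'E'
from h import *
s,p,M=st(); print(p,s['force'])
lidchk('wrist',(435.5,145.9),-4.6); lidchk('scene',(435.5,145.9),-4.6)
W=np.load('top0.npz')['W']
tray('scene')
print(rows([(560,20,235,180,55),(720,-229.8,250,184.6,55)]))
E
```

```text
[439.38202803 147.35500394 186.41547747] [ 0.78973174 -0.56936504 -1.0116729 ]
wrist lid n 9676 slope -0.001 z@50 50.1 front z 49.96966472575117 knob top 92.94607035159325
scene lid n 512 slope -0.0082 z@50 47.5 front z 45.28600147818962 knob top 56.093191583491034
scene handle 146 ((441.44921875, -56.72710037231445), (12.23320198059082, 99.58279418945312), 1.9277606010437012) 67.85715968590188
-13.1 -11.8 -5.0 -4 55; -30.9 -35.5 -6.5 -9 55
```

Lid A is flat: slope 0.001, knob top at its original height. Now lid B.

step_arm(
  plan="-4.4 -3 -4 -2 55; -8.5 -7 -6.5 -3 55; -12 -11 -6.5 -4 55; -15.5 -15 -6.5 -5 55; -18.5 -19 -6.5 -6 55; -21.5 -23 -6.5 -7 55; -24.5 -27 -6.5 -8 55; -27.5 -31 -6.5 -9 55; -30.9 -35.5 -6.5 -9 55; -30.9 -35.5 -6.5 -9 55",
)

```text
time_s: 34.35
eef_pos: [720.6, -232.7, 249.0]
ee_rot: [-0.001, -0.04, 0.999, 0.001]
force: [0.6, -0.1, 1.2]
grip_width: 0.55
```

```bash
python3 - <<'E'
from h import *
s,p,M=st(); print(p,np.degrees(np.arctan2(M[1,0],M[0,0])))
img,d=cams.capture('wrist'); save('v11',img)
s,p,M=st(); print(p,s['joints']);print(rows([(720.5,-229.8,250,184.6,55),(720.5,-229.8,115.5,184.6,55)]))
E
```

```text
[ 720.64446562 -232.7315166   248.95274068] -175.43984196376988
[ 722.64065222 -238.01577702  245.19859771] [-4.71258686e-01  9.43730446e-01  4.24762545e-01 -1.14718033e-03
  1.77583339e+00 -2.11807045e+00]
0.2 0.8 -0.5 -0 55; 0.2 0.8 13.0 -0 55
```

View pics/v11.png

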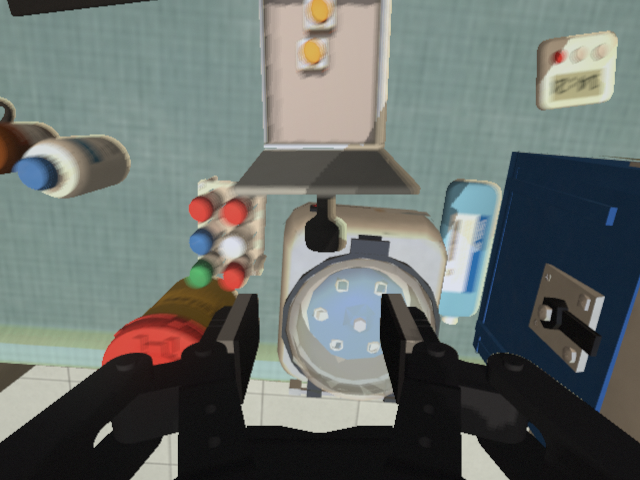

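Wrist view: the knob of B is at (322,230) below the open lid, in line with the fingers; both oranges are in place at (318,10) and (312,52).

step_arm(
  plan="0.2 0.8 0 0 55; 0.2 0.8 4 0 55; 0.2 0.8 8 0 55; 0.2 0.8 11 0 55; 0.2 0.8 13 0 55; 0.2 0.8 13 0 55; 0.2 0.8 13 0 55",
)

```text
time_s: 35.1
eef_pos: [717.7, -222.4, 121.1]
ee_rot: [-0.0, -0.04, 0.999, 0.0]
force: [0.6, 1.0, -0.0]
grip_width: 0.546
```

step_arm(
  plan="0 0 0 0 30; 0 0 0 0 0; 0 0 0 0 0; 0 0 0 0 0; 0 0 0 0 0; 0 0 0 0 0; 0 0 0 0 0",
  grip_force=45,
)

```text
time_s: 35.8
eef_pos: [718.2, -228.3, 124.1]
ee_rot: [0.003, -0.039, 0.999, -0.005]
force: [2.9, -20.2, -0.4]
grip_width: 0.304
```

```bash
python3 - <<'E'
from h import *
s,p,M=st(); hd=np.degrees(np.arctan2(M[1,0],M[0,0])); print(p,hd,s['force'],s['grip_width'])
c=dict(k=np.array([569.0,-241.]),a=4.6)
def W(t): return (*(np.array(knob(c,t))+[0,0,-19.5]),hd,0)
print(W(1.7)[:3])
print(rows([W(t) for t in np.arange(1.6,.65,-.1)],p=W(1.7)[:3]))
print(rows([W(t) for t in np.arange(.6,-.05,-.1)],p=W(.7)[:3]))
E
```

```text
[ 718.24562891 -228.26671019  124.06870192] -175.57810651762853 [  2.90571222 -20.23098295  -0.41633808] 0.3038481548468033
(np.float64(721.5538916690175), np.float64(-228.7258053130251), np.float64(116.9482790262781))
1.0 -0.0 -0.5 0 0; 2.0 -0.0 -0.9 0 0; 3.0 -0.0 -1.1 0 0; 4.1 -0.0 -1.3 0 0; 5.2 -0.0 -1.4 0 0; 6.2 -0.0 -1.4 0 0; 7.3 -0.0 -1.2 0 0; 8.3 -0.0 -1.0 0 0; 9.4 -0.0 -0.6 0 0; 10.3 -0.0 -0.1 0 0
0.9 -0.0 0.6 0 0; 1.8 -0.0 1.2 0 0; 2.6 -0.0 1.9 0 0; 3.3 -0.0 2.7 0 0; 4.0 -0.0 3.6 0 0; 4.5 -0.0 4.5 0 0; 5.0 -0.0 5.5 0 0
```

step_arm(
  plan="0.9 -0.3 -0.5 0 0; 1.9 -0.6 -0.9 0 0; 3 -0.6 -1.1 0 0; 4.1 -0.6 -1.3 0 0; 5.2 -0.6 -1.4 0 0; 6.2 -0.6 -1.4 0 0; 7.3 -0.6 -1.2 0 0; 8.3 -0.6 -1 0 0; 9.4 -0.6 -0.6 0 0; 10.3 -0.6 -0.1 0 0",
)

```text
time_s: 36.8
eef_pos: [616.4, -236.7, 124.2]
ee_rot: [0.002, -0.04, 0.999, -0.001]
force: [1.8, 2.9, 2.5]
grip_width: 0.302
```

step_arm(
  plan="0.9 0 0.6 0 0; 1.8 0 1.2 0 0; 2.6 0 1.9 0 0; 3.3 0 2.7 0 0; 4 0 3.6 0 0; 4.5 0 4.5 0 0; 4.9 0 5.5 0 0; 4.9 0 5.7 0 0",
)

```text
time_s: 37.6
eef_pos: [566.5, -240.7, 68.0]
ee_rot: [0.0, -0.041, 0.999, -0.0]
force: [-15.9, 9.8, 34.8]
grip_width: 0.307
```

step_arm(
  plan="0 0 0.2 0 0; 0 0 0.2 0 0; 0 0 0 0 50; 0 0 0 0 50; 0 0 0 0 50; 0 0 -4 0 50; 0 0 -8 0 50; 0 0 -12 0 50; 0 0 -12 0 50; 0 0 -12 0 50",
)

```text
time_s: 38.6
eef_pos: [566.8, -240.9, 185.2]
ee_rot: [0.0, -0.04, 0.999, -0.0]
force: [-0.4, 0.1, -1.0]
grip_width: 0.497
```

```bash
python3 - <<'E'
from h import *
s,p,M=st(); print(p,s['force'],s['joints'])
lidchk('wrist',(569,-241),4.6); lidchk('scene',(569,-241),4.6); lidchk('top',(435.5,145.9),-4.6)
tray('top'); tray('scene')
E
```

```text
[ 566.75755428 -240.86238322  185.18337537] [-0.42355041  0.07165498 -0.98767595] [-5.91777828e-01  5.48394038e-01  1.27034436e+00 -1.82775456e-04
  1.32221534e+00 -2.24332232e+00]
wrist lid n 9325 slope -0.0023 z@50 50.1 front z 49.98404080407021 knob top 92.80084495674274
scene lid n 715 slope -0.0089 z@50 47.6 front z 47.772044775864494 knob top 68.08816368793467
top lid n 1257 slope -0.0005 z@50 48.9 front z 48.96329686871112 knob top 91.65268159266807
top handle 0  
scene handle 153 ((441.9684753417969, -57.305057525634766), (13.731410026550293, 101.9184341430664), 1.1822820901870728) 67.27391687264854
```

Both lids are shut (slopes about 0.002, knobs at their original height). Now to the tray handle, jaws across the bar.

```bash
python3 - <<'E'
from h import *
print(rows([(442.2,-56,190,91.7,45)]))
E
```

```text
10.9 19.4 -0.6 93 45
```

step_arm(
  plan="1.5 2 0 8 45; 3 4.5 -0.6 16 45; 4.5 7 -0.6 24 45; 6 9.5 -0.6 32 45; 7.5 12 -0.6 40 45; 8.7 14 -0.6 48 45; 9.7 16 -0.6 56 45; 10.5 18 -0.6 64 45; 10.9 19.4 -0.6 72 45; 10.9 19.4 -0.6 80 45",
)

```text
time_s: 39.85
eef_pos: [441.6, -54.7, 191.0]
ee_rot: [-0.001, 0.613, 0.79, -0.0]
force: [0.6, -0.5, 0.1]
grip_width: 0.449
```

step_arm(
  plan="0 0 0 8 45; 0 0 0 13 45; 0 0 0 13 45; 0 0 0 13 45",
)

```text
time_s: 40.25
eef_pos: [442.3, -56.1, 191.0]
ee_rot: [-0.0, 0.696, 0.718, -0.0]
force: [0.0, -0.2, 0.1]
grip_width: 0.451
```

```bash
python3 - <<'E'
from h import *
s,p,M=st(); print(p,np.degrees(np.arctan2(M[1,0],M[0,0])))
tray('wrist'); look('wrist','v12',())
print(rows([(442.4,-55.8,120,91.7,45),(442.4,-55.8,47,91.7,45)]))
E
```

```text
[442.28417915 -56.09212735 191.00595019] 91.77187445901839
wrist handle 2287 ((442.8284912109375, -53.594974517822266), (11.561933517456055, 98.64244842529297), 1.4152202606201172) 70.7664134125528
hsv blue [270, 208, 23, 23, 421] [413.6 -55.7  37.7] [array([413.5, -56. ]), array([17.3, 17.1]), np.float64(86.3)]
hsv blue [345, 209, 24, 23, 418] [471.4 -54.8  37.7] [array([471.6, -55.2]), array([17., 17.]), np.float64(27.5)]
0.0 0.0 7.1 0 45; 0.0 0.0 14.4 0 45
```

View pics/v12.png

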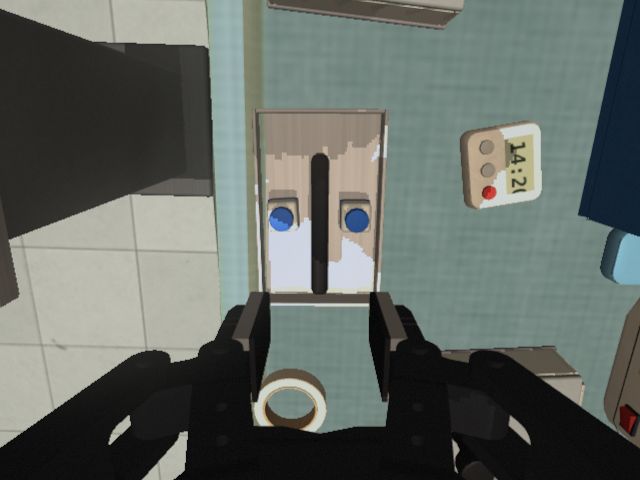

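Both vials stand either side of the bar at (282,218) and (356,218), and the bar is centred at column 320. Descending and gripping.

step_arm(
  plan="0 0 4 0 45; 0 0 8 0 45; 0 0 11 0 45; 0 0 13 0 45; 0 0 14.3 0 45; 0 0 14.3 0 45; 0 0 14.3 0 45",
)

```text
time_s: 41.05
eef_pos: [442.6, -56.2, 48.7]
ee_rot: [0.0, 0.697, 0.717, 0.0]
force: [0.4, 0.1, 0.9]
grip_width: 0.452
```

step_arm(
  plan="0 0 0 0 30; 0 0 0 0 0; 0 0 0 0 0; 0 0 0 0 0; 0 0 0 0 0; 0 0 0 0 0; 0 0 0 0 0; 0 0 0 0 0; 0 0 0 0 0",
  grip_force=80,
)

```text
time_s: 41.95
eef_pos: [442.6, -56.3, 49.2]
ee_rot: [0.001, 0.697, 0.717, 0.0]
force: [-2.3, 0.2, 6.5]
grip_width: 0.12
```

step_arm(
  plan="0 0 -0.5 0 0; 0 0 -1 0 0; 0 0 -1.8 0 0; 0 0 -2.6 0 0; 0 0 -3.4 0 0; 0 0 -4.2 0 0; 0 0 -4.7 0 0; 0 0 -5 0 0; 0 0 -5 0 0; 0 0 -5 0 0",
)

```text
time_s: 42.95
eef_pos: [442.2, -56.1, 98.1]
ee_rot: [-0.0, 0.697, 0.717, -0.0]
force: [0.4, -0.1, -3.7]
grip_width: 0.124
```

```bash
python3 - <<'E'
from h import *
s,p,M=st(); print(p,s['force'],s['wrist_torque'],s['grip_width'])
look('wrist',None,())
print(rows([(438,-300,p[2],95,0),(495.6,-426,p[2],100.6,0)]))
E
```

```text
[442.23114676 -56.05266412  98.10668852] [ 0.35762191 -0.07749783 -3.67561693] [0.02932624 0.004529   0.01473735] 0.12426953197430456
hsv blue [268, 252, 14, 7, 32] [423.  -43.7  63.7] [array([421.4, -43.6]), array([2. , 6.7]), np.float64(78.2)]
hsv blue [354, 255, 51, 8, 78] [467.7 -43.7  62.4] [array([470.5, -44. ]), array([23.6,  3.8]), np.float64(8.9)]
hsv blue [230, 273, 43, 44, 1457] [413.8 -54.6  86.6] [array([413.5, -55.7]), array([17.9, 17.6]), np.float64(81.3)]
hsv blue [364, 275, 44, 44, 1448] [470.9 -54.   86.5] [array([471.4, -55.2]), array([17.7, 17.9]), np.float64(48.7)]
-24.4 -1.1 -0.0 -3 0; -37.1 4.3 -0.0 -9 0
```

step_arm(
  plan="-0.8 0 0 0 0; -2.2 0 0 0 0; -4.2 -0.2 0 0 0; -6.7 -0.3 0 0 0; -9.4 -0.4 0 0 0; -12.1 -0.5 0 0 0; -14.8 -0.6 0 0 0; -17.5 -0.8 0 -1 0; -20.2 -1 0 -2 0; -22.8 -1 0 -3 0",
)

```text
time_s: 44.0
eef_pos: [438.1, -286.6, 98.1]
ee_rot: [-0.0, 0.678, 0.735, -0.0]
force: [0.8, -0.1, -3.1]
grip_width: 0.122
```

```bash
python3 - <<'E'
from h import *
s,p,M=st(); print(p,s['force'],s['grip_width'])
print(rows([(495.6,-426,98,100.6,0)]))
E
```

```text
[ 438.11111153 -286.63702442   98.09062565] [ 0.80804444 -0.10607608 -3.13584379] 0.12160468557398874
-14.4 4.6 0.0 -6 0
```

step_arm(
  plan="-0.8 0.2 0 0 0; -2.3 0.6 0 -1 0; -4.4 1.3 0 -2 0; -6.6 2 0 -3 0; -8.8 2.7 0 -4 0; -11 3.4 0 -5 0; -12.8 4 0 -6 0; -14 4.4 0 -6 0; -14.4 4.6 0 -6 0; -14.4 4.6 0 -6 0",
)

```text
time_s: 45.0
eef_pos: [496.1, -424.3, 97.8]
ee_rot: [-0.0, 0.639, 0.769, 0.0]
force: [-0.4, 0.4, -3.3]
grip_width: 0.124
```

```bash
python3 - <<'E'
from h import *
s,p,M=st(); print(p,s['force'],s['grip_width'],np.degrees(np.arctan2(M[1,0],M[0,0])))
for n in ('top','scene'):
    c=cam(n); img,d=cams.capture(n); W=cloud(n,d,c); save('m'+n,img)
    m=(np.hypot(W[...,0]-470,W[...,1]+420)<150)&(W[...,2]>3)&(W[...,2]<10)&(img.max(-1)<70); k=W[m]; print(n,len(k),rect(k[:,:2]))
E
```

```text
[ 496.12368792 -424.26646342   97.75246957] [-0.38843547  0.36401157 -3.25960362] 0.12366294316424296 100.60887971280147
top 335 ((541.6345825195312, -355.3381042480469), (71.87521362304688, 110.08190155029297), 32.27452087402344)
scene 2008 ((468.2019348144531, -430.67041015625), (211.25656127929688, 227.92572021484375), 89.06970977783203)
```

step_arm(
  plan="0 0 0.6 0 0; 0 0 1.4 0 0; 0 0 2.2 0 0; 0 0 3 0 0; 0 0 3.6 0 0; 0 0 4 0 0; 0 0 4.2 0 0; 0 0 4.3 0 0; 0 0 4.3 0 0; 0 0 4.3 0 0",
)

```text
time_s: 46.1
eef_pos: [496.5, -424.2, 55.6]
ee_rot: [0.0, 0.639, 0.77, -0.0]
force: [0.7, -0.0, -4.0]
grip_width: 0.12
```

step_arm(
  plan="0 0 0 0 0; 0 0 0 0 30; 0 0 0 0 45; 0 0 0 0 45; 0 0 0 0 45; 0 0 0 0 45",
)

```text
time_s: 46.7
eef_pos: [496.4, -424.2, 55.4]
ee_rot: [0.0, 0.639, 0.77, -0.0]
force: [0.1, 0.0, -0.7]
grip_width: 0.448
```

step_arm(
  plan="0 0 -1 0 45; 0 0 -3 0 45; 0 0 -6 0 45; 0 0 -10 0 45; 0 0 -14 0 45; 0 0 -18 0 45; 0 0 -18 0 45; 0 0 -18 0 45",
)

```text
time_s: 47.5
eef_pos: [496.4, -424.2, 236.4]
ee_rot: [0.001, 0.639, 0.77, -0.0]
force: [-1.2, 0.4, -1.2]
grip_width: 0.449
```

```bash
python3 - <<'E'
from h import *
s,p,M=st(); print(p,s['force'],s['grip_width'],s['time_s'])
look('wrist','v13',()); tray('wrist',(496,-426))
lidchk('top',(435.5,145.9),-4.6); lidchk('top',(569,-241),4.6)
E
```

```text
[ 496.44931347 -424.15482019  236.40195335] [-1.22472108  0.37780331 -1.15906363] 0.4489591685846276 47.5
hsv blue [275, 198, 20, 21, 330] [ 467.9 -428.5   43.7] [array([ 467.9, -428.9]), array([17.1, 17. ]), np.float64(68.3)]
hsv blue [342, 199, 20, 21, 323] [ 524.7 -418.8   43.7] [array([ 525. , -419.1]), array([16.4, 16.3]), np.float64(56.7)]
hsv blue [555, 274, 41, 33, 872] [ 689.9 -436.8   98.1] [array([ 694.8, -436.2]), array([24.2, 12.6]), np.float64(59.9)]
hsv orange [500, 320, 41, 36, 617] [ 681.  -491.8   72.6] [array([ 687.2, -496.9]), array([36.1, 28.5]), np.float64(52.4)]
wrist handle 50 ((495.6890563964844, -418.13763427734375), (10.893268585205078, 91.62869262695312), 10.835375785827637) 73.36113352926753
top lid n 1079 slope 0.0023 z@50 48.8 front z nan knob top None
top lid n 1139 slope -0.0023 z@50 48.7 front z 48.583197272584584 knob top 90.8530029537205
  return np.nanmean(a, axis, out=out, keepdims=keepdims)
```

View pics/v13.png

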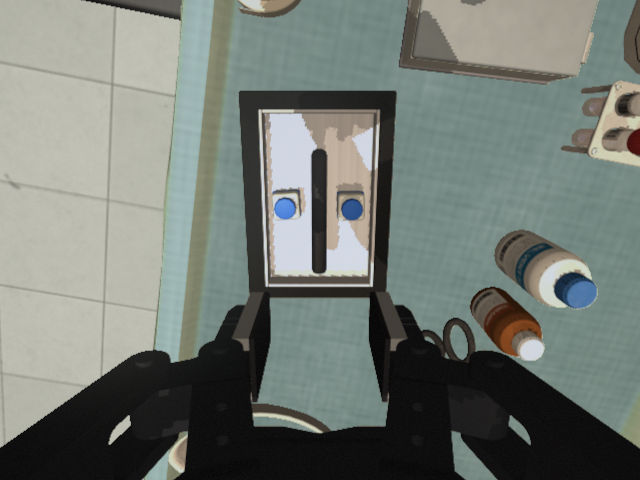

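The tray stands squarely on the mat with both vials upright at (286,208) and (351,208), its borders even all round, and the gripper is clear. Handing in.

```bash
python3 - <<'E'
from h import *
c=cams.capture('scene'); W=cloud('scene',c[1])
for o in ('plaster_roll','timer'):
    r=spotter.regions_of('scene',o)[0]; w=W[r['pixels']]; print(o,round(r['conf'],2),np.nanmedian(w,0).round())
print(workorder.finish_job())
E
```

```text
plaster_roll 0.74 [ 421. -245.   16.]
timer 0.57 [585. -20.  14.]
the job is handed in; nothing more can be done
None
```

I opened both cases and found two blue-capped vials: one in the case at (470, 142), and a stray standing with the two oranges in the case at (605, -237). Both went into the tray, one on each side of its handle. I then shut both lids, lifted the tray about 5 cm, carried it level to the mat, set it down and handed the job in at about 48 s.

**Last checks:**
- **Tray:** its centre is within about 3 mm of the mat's centre. It is turned about 10.7° against the mat's measured 10 to 11°. It sits 6 mm higher than it did on the table, which is the mat's thickness.
- **Vials:** both blue vials stand upright in the tray. I last saw both oranges standing in their own case just before its lid was closed.
- **Lids:** both lie flat to within about 0.01 rad in every view. In the last picture the arm hid the first case's knob, so that lid's final reading comes from the rest of its surface.
- **Bystanders:** the tape roll and the timer read within 2 mm of where they started.

**Where things went off:**
- Early on, one repeated move command pushed the arm 5 cm past the first knob. It touched nothing, and I moved back.
- The second lid's knob was gripped a few millimetres high and to one side for closing. This gave about 20 N of side force and about 35 N at the wrist as the lid shut, and the lid still closed fully.

I saw no sign of the tray being knocked or of the grip slackening. The hand-in returned no verdict.

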